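# Slide the board to the test station and hold the test selector on its third stop

## Robot

A 6-joint arm with a two-finger parallel gripper is mounted at the origin on the work surface. World frame = base frame: x ahead of the robot, y to its left, z up, the work surface at z = 0. Lengths are in m, angles in rad, forces in N, time in s.
With the tool pointing down it reaches from about 0.3 to 0.775 m from the base axis. Payload 14.6 kg.
Tool frame: the origin (TCP) lies midway between the tips of the shut fingers; the grasp point (between the pads) lies 19 mm behind it (ctrl.grip_depth is the z of the grasp point in the tool frame, in m); z points along the fingers, y is the line along which they close (so a half turn about z gives the same grasp; the last joint's range is limited). The gripper opens to 94 mm and grips with 3 to 60 N. Pads are 16 mm wide; open, the fingers measure 119 mm over their backs; the gripper's body (75 mm by 177 mm) begins 78 mm behind the grasp point.
Start: joints at [-1.223, 0.3, 1.521, -0, 1.321, -0.067], TCP at [0.222, -0.503, 0.183] pointing down, gripper open.
Joint ranges: [-3.03, 3.03], [-0.79, 2.21], [0.23, 2.52], [-1.04, 4.18], [0, 3.07], [-2.55, 2.55]. Speed limits (rad/s): [2.22, 2.22, 2.57, 3.14, 3.14, 3.14].

## Interface

Orientations are given as [roll, pitch, yaw] about the fixed x, y, z axes, in that order (R = Rz(yaw) Ry(pitch) Rx(roll)).
In Python, from station import ctrl gives the robot as it stands. The module is installed in compiled form; this text tells all that it offers.
- The arm moves only by the tool carry_out, never from a script. Its argument "commands" is a list of rows, each a list of 3 entries, a list of its own where there are three numbers: the closure, from 0 (fully open) to 1 (shut), then the shift along the tool's x, y, z in mm, then the turn, a rotation vector about the tool's x, y, z in rad. In form: [[gripper, [tx, ty, tz], [wx, wy, wz]], ...]. A call has 1 to 10 rows; each row shifts and turns the commanded pose from where the row before left it, along the tool's axes as they then stand; what a row does not reach is not made up. A row lasts 1/8 s, in which the tool goes at most 62.5 mm and 10.7 degrees, less where a joint would pass 70% of its speed; a pose out of reach is approached as far as the arm can. A call with a gripper value outside its range is refused whole. The fingers move at their own pace and stop on an object; "squeeze" is the grip in N (left out, the last holds). Time passes only in rows, so rows that do not move let the fingers close. It gives the time, the measured TCP pose, the force, the opening and the grip force at its end, in the units of the state.
- ctrl.get_obs(): the state, without advancing time (a new reading comes with each control period).
- ctrl.camera(name): name is "side" or "top" or "wrist"; returns a dict with "img" (400x640x3 uint8, blue, green, red), "camera_matrix" (3x3 intrinsics, pixels), "k1" (the pictures are not rectified: a ray, as slopes to the right and down, at radius r is drawn at 1 + k1 r^2 times it, then the intrinsics apply), "rvec" (rotation vector, rad) and "tvec" (3), from world to camera coordinates, as OpenCV has them. Camera axes: x right, y down, z forward; pixel columns grow to the right and rows downward; lengths in m; the calibration is good to about 2 mm. A picture is of the moment at which its call begins. There is no depth.
- ctrl.hand_in(): hands the job in; it is judged then, once.
Trained networks look in the newest picture that a camera, given by its name, has taken for a name from the list of things; names that differ only in an ending like _2 or _b are one class to them, and where a whole thing is asked for, a point or a joint stands for the part that bears it (a point fixed in the world has none). Each returns a list of dicts, best first, with "score" (0 to 1); they miss things now and then, are a little off and sometimes report something else, mostly with a low value. They report only what shows in the picture. A call takes as long as a camera call.
- ctrl.outline_of(thing, camera): "region" (400x640 bool, what is visible of it).
- ctrl.place_of(thing, camera): "at" ([x, y, z] in m, in world coordinates, good to about 4 mm: a listed point, or the origin of a listed thing).
The state is a dict: "time_s": time; "qpos": joint angles; "joint_vel": joint speeds; "tau": joint torques, N m; "ee_pos": TCP position; "eef_rot": TCP orientation; "force": force on the tool from outside, world axes, zero at the start; "moment": the same for the moment, N m; "grip_width": finger opening in m; "grip_force": force on a finger pad.
Only numpy, scipy, OpenCV 4.12 (cv2) and the standard library are available. Lean on these libraries where they do the work, as an engineer would, in place of code of your own. Each camera call takes 0.05 s, during which the arm holds its last target. There are 200 camera calls.

## Task

The circuit board on the slide carrier is due its insulation test: slide the carrier along its rods to the next station, beside the contact block, until it clicks home there. Only then turn the spring-return selector knob on the test box clockwise by three clicks to its third stop, without running on to the fourth, and finish while still gripping the knob there, because it springs back to rest when let go. Leave the tools and the jar on the bench alone.

Things in the scene. Friction and masses are not known exactly. Their poses are not given: they have to be found in the camera images.
- slide: board slide, fixed to the bench: base plate 320 mm long (its y), 12 mm thick, two steel rods along y between end blocks, a black contact block (30 x 89 mm, top 82 mm above the bench) on its +x side at the test station. Origin: underside, midway along the rods; z up. All of it lies from x = -77 to +105 mm; rods at x = -37 and +27. The carrier travels along +y
- carrier (a joint): travel of the carrier along the slide's +y, m: 0 loading end, 0.100 home at the test station, 0.145 far end stop; starts anywhere from 0 to 0.040. Friction about 1.7 N; a spring ball detent resists with 7 N at 0.088, then draws it in and centres it at 0.100 from within 4 mm; 6 N either way takes it out again
- carrier_handle (a point): centre of the top of the carrier's handle, an upright round steel post, diameter 16, 40 mm tall, on the -x edge of the carrier plate; post top 90 mm, plate top 50 mm above the bench. The plate is 110 mm long (y); the green board begins 20 mm from the post's axis (+x) and its tallest part is 80 mm above the bench. Axes as the slide's
- test_station (a point): where the centre of the top of the handle post stands when the carrier is home at the test station (carrier = 0.100). Axes as the slide's
- test_box: insulation test box, fixed to the bench: grey case 170 (x) x 220 mm (y), aluminium top panel 66 mm above the bench, bearing the selector, a black-framed meter, two terminal posts and a fuse cap (at most 20 mm high, 55 mm or more from the selector's axis). Origin: centre of its underside; z up; carrying handle on its -x face. Selector axis at x = -30, y = +45 mm
- selector (a joint): selector angle, rad, clockwise from above: 0 at rest (always the start), clicks every 0.419 (24 deg): stops 0.419, 0.838, 1.257 (third), 1.676, 2.094 (fifth, end). Torque falls from 0.16 to 0.06 N m between stops and jumps up again on clicking into each; under 0.19 N m up to the third. Let go, it springs back to 0. Six panel ticks mark rest (longest) and the stops
- selector_knob: black bar-grip knob. Origin on its axis at the panel, 67 mm above the bench; z up. Skirt 48 mm in diameter, 8 mm high; on it the bar, 46 mm long (knob's x), 13 mm thick (y), its top 32 mm above the origin. A white line on the bar's +x end points at the ticks. At rest its x axis stands 60 deg anticlockwise (from above) of the test box's x axis
- selector_grip (a point): centre of the top of the knob's bar grip, on the turning axis, 99 mm above the bench; axes as the knob's. Fingertips up to 23 mm below this point clear the skirt. Held by the flats of the bar with about 30 N it turns without slipping
- screwdriver: loose screwdriver with an amber handle, 190 mm long, lying on the bench between the robot and the work; origin mid-length on its underside
- spanner: loose steel spanner, 130 mm long, lying to the right of the work; origin mid-length on its underside
- tweezers: loose steel tweezers, 130 mm long, lying to the left of the work; origin mid-length on their underside
- flux_jar: loose amber jar with a steel cap, 48 mm in diameter, 50 mm tall, standing beyond the work; origin at the centre of its base

How it is judged:
By the outcome, as a careful person would: the job done as asked, in the order asked, and still so for the second after the job is handed in, while the arm keeps its last pose, push and grip.
It also fails if it takes over 58 s, if anything falls off the work surface, if the arm or the gripper's body presses on something with over 40 N, if the wrist force passes 120 N, or if a joint passes its speed limit or range.

## Working session

There is one attempt and no reset: what is moved stays moved. The work goes in short steps, Python scripts to look and compute and a tool call to move; the robot and the scene stay as the last step left them, time stands still between calls to the robot, and variables do not carry over. Pictures are saved under pics/ and viewed, at most 10 in all, crops included, and the job is handed in when it is done.

Besides the shell and the picture viewer there is one more tool, called after "Call:" in YAML: its name, and indented under it one key for each argument. carry_out: Moves the arm, as the interface text tells. Its arguments: {"type":"object","properties":{"commands":{"type":"array","items":{"type":"array"}},"squeeze":{"type":"number"}},"required":["commands"]}

```bash
mkdir -p pics; cat > h.py <<'E'
import numpy as np, cv2
from station import ctrl
from scipy.spatial.transform import Rotation as R
def snap(n,f=None):
    c=ctrl.camera(n)
    if f: cv2.imwrite('pics/'+f,c['img'])
    return c
def proj(c,P):
    P=np.atleast_2d(P).astype(float)
    return cv2.projectPoints(P,np.array(c['rvec'],float),np.array(c['tvec'],float),np.array(c['camera_matrix'],float),np.array([c['k1'],0,0,0]))[0][:,0]
def ray(c,uv,z):
    p=cv2.undistortPoints(np.array([[uv]],float),np.array(c['camera_matrix'],float),np.array([c['k1'],0,0,0]))[0,0]
    M=cv2.Rodrigues(np.array(c['rvec'],float))[0]; o=-M.T@np.array(c['tvec'],float).ravel(); d=M.T@np.array([p[0],p[1],1])
    return o+d*(z-o[2])/d[2]
E
python3 - <<'E'
from h import *
for n in ('top','side'):
    snap(n,n+'1.png')
    for t in ('slide','carrier_handle','test_station','test_box','selector_knob','selector_grip','screwdriver','spanner','tweezers','flux_jar'):
        print(n,t,[(round(r['score'],2),np.round(r['at'],3).tolist()) for r in ctrl.place_of(t,n)[:2]])
o=ctrl.get_obs();print({k:np.round(v,3).tolist() for k,v in o.items()},ctrl.grip_depth)
E
```

```text
top slide [(0.6, [0.63, 0.218, 0.003])]
top carrier_handle [(0.95, [0.577, 0.168, 0.088])]
top test_station [(0.83, [0.558, 0.228, 0.09]), (0.32, [0.55, -0.492, 0.002])]
top test_box [(0.95, [0.585, -0.214, 0.001]), (0.56, [0.634, 0.218, 0.008])]
top selector_knob [(0.65, [0.557, -0.167, 0.067])]
top selector_grip [(0.52, [0.557, -0.168, 0.098]), (0.33, [0.575, 0.487, 0.001])]
top screwdriver [(0.64, [0.377, 0.013, 0.004])]
top spanner [(0.76, [0.551, -0.494, 0.003])]
top tweezers [(0.81, [0.574, 0.487, -0.0])]
top flux_jar [(0.45, [0.773, -0.011, 0.004])]
side slide [(0.68, [0.629, 0.216, -0.002])]
side carrier_handle [(0.59, [0.58, 0.163, 0.089]), (0.49, [0.557, -0.17, 0.099])]
side test_station [(0.87, [0.562, 0.23, 0.087]), (0.33, [0.554, -0.493, 0.004])]
side test_box [(0.85, [0.588, -0.212, -0.001])]
side selector_knob [(0.72, [0.561, -0.164, 0.068])]
side selector_grip [(0.52, [0.56, -0.168, 0.1])]
side screwdriver [(0.63, [0.374, 0.012, 0.001])]
side spanner [(0.53, [0.555, -0.487, 0.0])]
side tweezers [(0.82, [0.568, 0.491, 0.0])]
side flux_jar [(0.54, [0.772, -0.013, -0.002])]
{'time_s': 1.1, 'qpos': [-1.223, 0.3, 1.521, 0.0, 1.321, -0.067], 'joint_vel': [0.001, 0.001, -0.001, -0.001, -0.001, -0.001], 'tau': [0.0, -53.166, -35.292, 0.071, 0.021, 0.0], 'ee_pos': [0.222, -0.503, 0.183], 'eef_rot': [3.142, -0.0, 0.415], 'force': [0.517, -0.329, -0.683], 'moment': [0.009, 0.002, -0.011], 'grip_force': 0.0, 'grip_width': 0.094} -0.0188
```

View pics/top1.png

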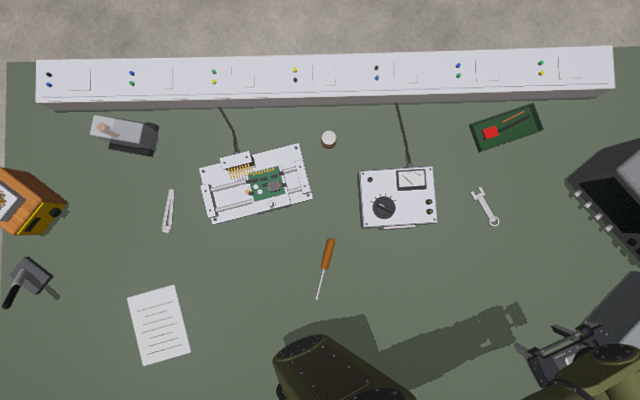

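View pics/side1.png

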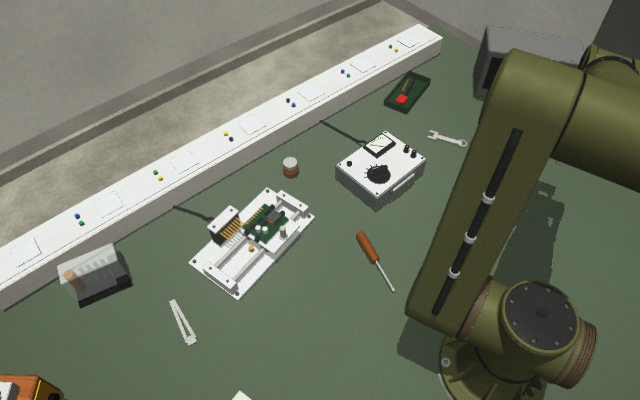

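The top view shows the slide at about (257,183), its post at (271,204) and the contact block upper left. The knob is at (384,207), with its line pointing up-left of the meter side. The side view agrees with this. I'll estimate the yaws and plan the first travel.

```bash
cat >> h.py <<'E'
def go(p,yaw,q=None):
    """tool-frame shift (mm) and turn to reach p, yaw (tool down) from the present pose"""
    o=ctrl.get_obs(); M=R.from_euler('xyz',o['eef_rot'])
    T=R.from_euler('xyz',[np.pi,0,yaw])
    print('pos',np.round(o['ee_pos'],4),'rot',np.round(o['eef_rot'],3),'shift mm',np.round(M.inv().apply(np.array(p)-o['ee_pos'])*1e3,1),'turn',np.round((M.inv()*T).as_rotvec(),4))
E
python3 - <<'E'
from h import *
c=snap('top')
for t,z in (('slide',.012),('test_box',.066)):
    r=ctrl.outline_of(t,'top')[0]; m=r['region'].astype(np.uint8)
    k=max(cv2.findContours(m,0,1)[0],key=cv2.contourArea)[:,0]
    P=np.array([ray(c,u,z)[:2] for u in k.astype(float)])*1e3
    print(t,r['score'],cv2.minAreaRect(P.astype(np.float32)))
go([.578,.166,.2],.24)
E
```

```text
slide 0.94 ((724.6522216796875, 241.1307373046875), (349.4872131347656, 326.335205078125), 13.175536155700684)
test_box 0.78 ((593.6229248046875, -205.30990600585938), (193.55885314941406, 223.32998657226562), 2.5838968753814697)
pos [ 0.2217 -0.5034  0.1828] rot [ 3.142 -0.     0.415] shift mm [ 595.9 -469.   -17.1] turn [ 0.     -0.      0.1748]
```

Call:
carry_out:
  commands:
    - [0,[46,-36,-4],[0,0,0]]
    - [0,[46,-36,-4],[0,0,0]]
    - [0,[46,-36,-4],[0,0,0]]
    - [0,[46,-36,-4],[0,0,0]]
    - [0,[46,-36,-4],[0,0,0]]
    - [0,[46,-36,0],[0,0,0]]
    - [0,[46,-36,0],[0,0,0]]
    - [0,[46,-36,0],[0,0,0]]
    - [0,[46,-36,0],[0,0,0]]
    - [0,[46,-36,0],[0,0,0]]

```text
time_s: 2.5
ee_pos: [0.4982, 0.0134, 0.2031]
eef_rot: [3.141, -0.0, 0.415]
force: [0.8, 0.5, -0.8]
grip_width: 0.0943
grip_force: 0.0
```

Call:
carry_out:
  commands:
    - [0,[46,-36,0],[0,0,0]]
    - [0,[46,-36,0],[0,0,0]]
    - [0,[40,-36,0],[0,0,0]]
    - [0,[0,0,0],[0,0,0.18]]
    - [0,[0,0,0],[0,0,0]]

```text
time_s: 3.12
ee_pos: [0.5747, 0.1639, 0.2025]
eef_rot: [3.142, 0.001, 0.236]
force: [-0.2, 0.1, 0.6]
grip_width: 0.0938
grip_force: 0.0
```

```bash
python3 - <<'E'
from h import *
c=snap('wrist','w1.png')
for t in ('slide','carrier_handle','test_station'):
    print(t,[(round(r['score'],2),np.round(r['at'],4).tolist()) for r in ctrl.place_of(t,'wrist')[:2]])
go([.578,.166,.2],.23)
print(ctrl.get_obs()['force'],proj(c,[.578,.166,.09]))
E
```

```text
slide [(0.89, [0.6289, 0.22, 0.0011])]
carrier_handle [(0.74, [0.5764, 0.1656, 0.0898])]
test_station [(0.6, [0.5582, 0.2337, 0.0922])]
pos [0.5748 0.163  0.2032] rot [-3.142 -0.     0.237] shift mm [ 3.8 -2.2  3.2] turn [-0.     -0.0004  0.0069]
[-0.20878157 -0.23173178  0.42050892] [[319.47965613 182.46147245]]
```

View pics/w1.png

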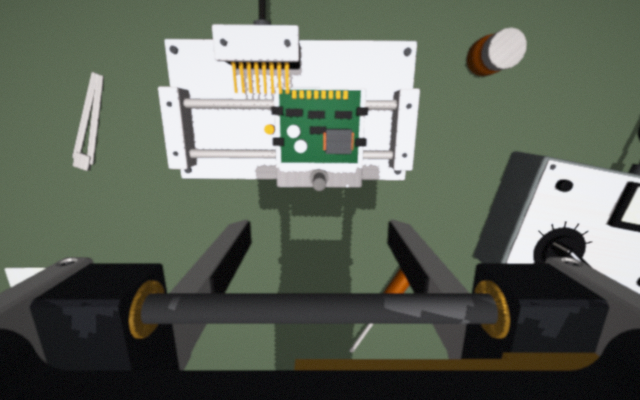

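The post top is at (319,180) and the plate edges are close to parallel with the tool's closing line. Next I'll get the precise yaw and the post centre.

```bash
python3 - <<'E'
from h import *
c=snap('wrist')
for a,b in (((166,39),(415,42)),((183,178),(405,180))):
    d=ray(c,a,.012)-ray(c,b,.012); print('yaw',np.arctan2(-d[0],d[1]),np.linalg.norm(d))
h=(np.array([.5764,.1656])+ray(c,(319,179),.09)[:2])/2
print(ray(c,(319,179),.09),h)
go([*h,.064],.236)
E
```

```text
yaw 0.22625827166151685 0.3145003535663482
yaw 0.22873185110999616 0.3177589971488131
[0.58186517 0.16662081 0.09      ] [0.57913259 0.16611041]
pos [0.5749 0.163  0.2031] rot [-3.142 -0.     0.236] shift mm [  4.8  -2.  139.1] turn [-0.     -0.0004  0.0002]
```

Call:
carry_out:
  commands:
    - [0,[4,-2,20],[0,0,0.008]]
    - [0,[0,0,30],[0,0,0]]
    - [0,[0,0,30],[0,0,0]]
    - [0,[0,0,30],[0,0,0]]
    - [0,[0,0,20],[0,0,0]]
    - [0,[0,0,7],[0,0,0]]
    - [0,[0,0,0],[0,0,0]]

```text
time_s: 4.25
ee_pos: [0.5784, 0.1662, 0.0662]
eef_rot: [-3.142, -0.0, 0.227]
force: [-0.6, -0.1, 0.1]
grip_width: 0.0942
grip_force: 0.0
```

Call:
carry_out:
  commands:
    - [0.9,[0,0,0],[0,0,0]]
    - [0.9,[0,0,0],[0,0,0]]
    - [0.9,[0,0,0],[0,0,0]]
    - [0.9,[0,0,0],[0,0,0]]
    - [0.9,[0,0,0],[0,0,0]]
    - [0.9,[0,0,0],[0,0,0]]
  squeeze: 20

```text
time_s: 5.0
ee_pos: [0.5783, 0.1664, 0.0658]
eef_rot: [-3.142, 0.0, 0.227]
force: [1.3, 0.3, -0.2]
grip_width: 0.0375
grip_force: 0.0
```

```bash
python3 - <<'E'
from h import *
o=ctrl.get_obs();print({k:np.round(v,4).tolist() for k,v in o.items()})
c=snap('wrist','w2.png')
for t in ('slide','carrier_handle','test_station'):
    print(t,[(round(r['score'],2),np.round(r['at'],4).tolist()) for r in ctrl.place_of(t,'wrist')[:2]])
E
```

```text
{'time_s': 5.0, 'qpos': [0.2194, 0.528, 1.4852, 0.0, 1.1284, 1.5633], 'joint_vel': [0.0011, 0.0002, 0.001, 0.003, 0.0002, 0.0], 'tau': [0.0008, -62.8413, -32.3454, 0.0149, -0.0733, -0.0002], 'ee_pos': [0.5783, 0.1664, 0.0658], 'eef_rot': [-3.1416, 0.0, 0.2269], 'force': [1.2729, 0.3459, -0.2286], 'moment': [0.0317, 0.027, -0.0189], 'grip_force': 0.0, 'grip_width': 0.0375}
slide [(0.72, [0.6321, 0.2177, 0.0004])]
carrier_handle [(0.83, [0.5791, 0.1637, 0.0933])]
test_station []
```

View pics/w2.png

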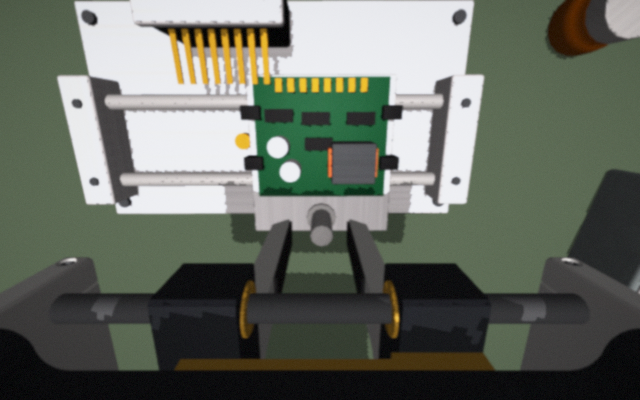

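The post top is at (321,235) between the closing fingers, whose tips are near (285,225) and (355,225). I'll check the x alignment.

```bash
python3 - <<'E'
from h import *
c=snap('wrist'); p=ctrl.get_obs()['ee_pos']
print(ray(c,(321,235),.09), proj(c,[p,[p[0],p[1],.09],[p[0],p[1],.05]]))
E
```

```text
[0.57667534 0.16627775 0.09      ] [[321.24870256 220.2560178 ]
 [321.44813018 232.83177516]
 [321.13962035 213.37688036]]
```

Call:
carry_out:
  commands:
    - [0.95,[0,0,0],[0,0,0]]
    - [0.95,[0,0,0],[0,0,0]]
    - [0.95,[0,0,0],[0,0,0]]
    - [0.95,[0,0,0],[0,0,0]]
  squeeze: 25

```text
time_s: 5.75
ee_pos: [0.5783, 0.1664, 0.0659]
eef_rot: [3.142, -0.0, 0.227]
force: [0.9, -1.6, -0.0]
grip_width: 0.0128
grip_force: 25.0
```

```bash
python3 - <<'E'
from h import *
snap('top');snap('side')
for n in('top','side'):
  for t in ('slide','carrier_handle','test_station'):
    print(n,t,[(round(r['score'],2),np.round(r['at'],4).tolist()) for r in ctrl.place_of(t,n)[:1]])
E
```

```text
top slide [(0.84, [0.6301, 0.2161, 0.0032])]
top carrier_handle [(0.58, [0.5753, 0.1669, 0.088])]
top test_station [(0.55, [0.5582, -0.1666, 0.0988])]
side slide [(0.87, [0.6288, 0.2148, -0.0003])]
side carrier_handle [(0.71, [0.5796, 0.1677, 0.0878])]
side test_station [(0.79, [0.5614, 0.2296, 0.0857])]
```

Call:
carry_out:
  commands:
    - [0.95,[0,-3,0],[0,0,0]]
    - [0.95,[0,-7,0],[0,0,0]]
    - [0.95,[0,-8,0],[0,0,0]]
    - [0.95,[0,-8,0],[0,0,0]]
    - [0.95,[0,-8,0],[0,0,0]]
    - [0.95,[0,-7,0],[0,0,0]]
    - [0.95,[0,-4,0],[0,0,0]]
    - [0.95,[0,0,0],[0,0,0]]

```text
time_s: 7.15
ee_pos: [0.5679, 0.2108, 0.0658]
eef_rot: [-3.141, 0.0, 0.227]
force: [-1.4, 1.3, 0.3]
grip_width: 0.013
grip_force: 25.0
```

Call:
carry_out:
  commands:
    - [0.95,[0,-2,0],[0,0,0]]
    - [0.95,[0,-2,0],[0,0,0]]

```text
time_s: 7.4
ee_pos: [0.5672, 0.2139, 0.0658]
eef_rot: [3.141, 0.0, 0.226]
force: [-1.1, -1.9, 0.9]
grip_width: 0.013
grip_force: 25.0
```

Call:
carry_out:
  commands:
    - [0.95,[0,-2,0],[0,0,0]]
    - [0.95,[0,-1,0],[0,0,0]]

```text
time_s: 7.65
ee_pos: [0.5665, 0.2171, 0.0658]
eef_rot: [3.142, 0.0, 0.227]
force: [-1.1, -2.3, 1.3]
grip_width: 0.0128
grip_force: 25.0
```

Call:
carry_out:
  commands:
    - [0.95,[0,-1,0],[0,0,0]]
    - [0.95,[0,-1,0],[0,0,0]]

```text
time_s: 7.9
ee_pos: [0.5661, 0.219, 0.0658]
eef_rot: [3.141, 0.0, 0.227]
force: [-0.6, -4.3, -0.4]
grip_width: 0.0129
grip_force: 25.0
```

Call:
carry_out:
  commands:
    - [0.95,[0,-1,0],[0,0,0]]
    - [0.95,[0,-1,0],[0,0,0]]

```text
time_s: 8.15
ee_pos: [0.5659, 0.2198, 0.0658]
eef_rot: [3.14, 0.0, 0.227]
force: [-0.3, -13.5, 1.3]
grip_width: 0.0131
grip_force: 25.0
```

Call:
carry_out:
  commands:
    - [0.95,[0,-1,0],[0,0,0]]
    - [0.95,[0,-1,0],[0,0,0]]

```text
time_s: 8.4
ee_pos: [0.5656, 0.2213, 0.0658]
eef_rot: [3.139, 0.0, 0.226]
force: [-1.0, -9.1, 1.5]
grip_width: 0.0131
grip_force: 25.0
```

Call:
carry_out:
  commands:
    - [0.95,[0,-1,0],[0,0,0]]
    - [0.95,[0,-1,0],[0,0,0]]

```text
time_s: 8.65
ee_pos: [0.5649, 0.2242, 0.0658]
eef_rot: [3.141, 0.0, 0.226]
force: [-1.3, -5.9, 1.5]
grip_width: 0.013
grip_force: 25.0
```

Call:
carry_out:
  commands:
    - [0.95,[0,-1,0],[0,0,0]]
    - [0.95,[0,-1,0],[0,0,0]]

```text
time_s: 8.9
ee_pos: [0.5643, 0.2267, 0.0658]
eef_rot: [3.141, 0.0, 0.227]
force: [-1.3, -3.4, 1.5]
grip_width: 0.0129
grip_force: 25.0
```

Call:
carry_out:
  commands:
    - [0.95,[0,-1,0],[0,0,0]]
    - [0.95,[0,-1,0],[0,0,0]]

```text
time_s: 9.15
ee_pos: [0.5638, 0.229, 0.0658]
eef_rot: [-3.141, 0.0, 0.227]
force: [-2.8, -2.3, 2.0]
grip_width: 0.0137
grip_force: 25.0
```

Call:
carry_out:
  commands:
    - [0.95,[0,-1,0],[0,0,0]]
    - [0.95,[0,-1,0],[0,0,0]]

```text
time_s: 9.4
ee_pos: [0.5634, 0.2306, 0.0658]
eef_rot: [3.141, 0.0, 0.227]
force: [-1.8, -5.4, 1.0]
grip_width: 0.0128
grip_force: 25.0
```

Call:
carry_out:
  commands:
    - [0.95,[0,-1,0],[0,0,0]]
    - [0.95,[0,-1,0],[0,0,0]]

```text
time_s: 9.65
ee_pos: [0.5632, 0.2313, 0.0658]
eef_rot: [3.139, 0.0, 0.227]
force: [-0.8, -12.3, 2.7]
grip_width: 0.0132
grip_force: 25.0
```

Call:
carry_out:
  commands:
    - [0.8,[0,0,0],[0,0,0]]
    - [0.7,[0,0,0],[0,0,0]]
    - [0.6,[0,0,0],[0,0,0]]
    - [0.6,[0,0,0],[0,0,0]]

```text
time_s: 10.15
ee_pos: [0.563, 0.2329, 0.0659]
eef_rot: [-3.141, -0.0, 0.227]
force: [-0.6, 0.2, 0.4]
grip_width: 0.0373
grip_force: 0.0
```

```bash
python3 - <<'E'
from h import *
c=snap('wrist','w3.png'); p=ctrl.get_obs()['ee_pos']; print(p)
print(proj(c,[[p[0],p[1],.09]]))
snap('top');snap('side')
for n in('wrist','top','side'):
  for t in ('slide','carrier_handle','test_station'):
    print(n,t,[(round(r['score'],2),np.round(r['at'],4).tolist()) for r in ctrl.place_of(t,n)[:1]])
E
```

```text
[0.56298953 0.23281493 0.0658853 ]
[[321.42311966 232.87060156]]
wrist slide [(0.97, [0.6329, 0.2167, -0.0011])]
wrist carrier_handle [(0.64, [0.5614, 0.2322, 0.095])]
wrist test_station [(0.76, [0.5576, 0.2329, 0.0904])]
top slide [(0.86, [0.6316, 0.2157, 0.0071])]
top carrier_handle [(0.73, [0.5624, 0.2338, 0.0861])]
top test_station [(0.57, [0.5574, 0.2271, 0.088])]
side slide [(0.79, [0.6302, 0.2154, -0.0032])]
side carrier_handle [(0.66, [0.5685, 0.4934, -0.0008])]
side test_station [(0.7, [0.5622, 0.229, 0.0876])]
```

View pics/w3.png

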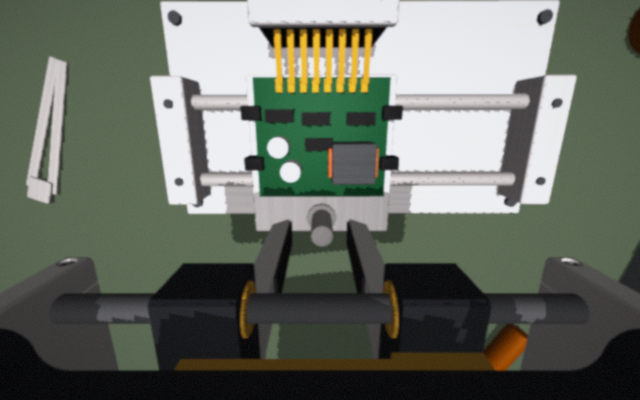

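Board pads line up with the contacts (275–370, 85), and the gaps to the end blocks are about 60 and 133 px (45:100 mm). The carrier is therefore at about 0.100, home. I'll withdraw upward and go over the knob.

Call:
carry_out:
  commands:
    - [0.3,[0,0,0],[0,0,0]]
    - [0.3,[0,0,-15],[0,0,0]]
    - [0.3,[0,0,-40],[0,0,0]]
    - [0.3,[0,0,-50],[0,0,0]]
    - [0.3,[0,0,-29],[0,0,0]]
    - [0,[-12,49,0],[0,0,0]]
    - [0,[-12,49,0],[0,0,0]]
    - [0,[-12,49,0],[0,0,0]]
    - [0,[-12,49,0],[0,0,0]]
    - [0,[-12,49,0],[0,0,0]]

```text
time_s: 12.0
ee_pos: [0.5595, -0.0212, 0.2012]
eef_rot: [3.141, -0.001, 0.227]
force: [0.5, -0.3, -0.3]
grip_width: 0.0937
grip_force: 0.0
```

Call:
carry_out:
  commands:
    - [0,[-12,49,0],[0,0,0]]
    - [0,[-12,49,0],[0,0,0]]
    - [0,[-14,48,0],[0,0,0]]
    - [0,[0,0,0],[0,0,-0.17]]
    - [0,[0,0,0],[0,0,-0.17]]
    - [0,[0,0,0],[0,0,-0.17]]
    - [0,[0,0,0],[0,0,-0.17]]
    - [0,[0,0,0],[0,0,-0.17]]
    - [0,[0,0,0],[0,0,0]]

```text
time_s: 13.12
ee_pos: [0.5555, -0.1704, 0.2008]
eef_rot: [3.141, -0.0, 1.076]
force: [-0.5, -0.3, -0.0]
grip_width: 0.0938
grip_force: 0.0
```

```bash
python3 - <<'E'
from h import *
c=snap('wrist','w4.png')
for t in ('test_box','selector_knob','selector_grip'):
    print(t,[(round(r['score'],2),np.round(r['at'],4).tolist()) for r in ctrl.place_of(t,'wrist')[:2]])
go([.5585,-.167,.2],1.09)
E
```

```text
test_box [(0.95, [0.5878, -0.2138, -0.0057])]
selector_knob [(0.79, [0.5581, -0.1661, 0.0677])]
selector_grip [(0.85, [0.5575, -0.1679, 0.092])]
pos [ 0.5554 -0.1703  0.2002] rot [ 3.141 -0.     1.074] shift mm [4.4 1.1 0.2] turn [ 0.0003 -0.     -0.016 ]
```

View pics/w4.png

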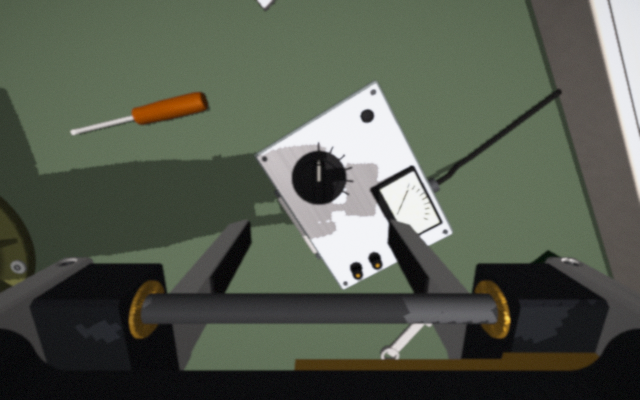

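The knob is at (319,178) with its white line pointing straight up (319,160–182), so the bar already lies along the tool x. The panel corners are at (259,155), (377,82), (452,234) and (344,289).

```bash
python3 - <<'E'
from h import *
c=snap('wrist')
C=[ray(c,u,.066) for u in ((259,155),(377,82),(452,234),(344,289))]
for i,off in ((0,0),(1,np.pi/2*3),(2,np.pi),(3,np.pi/2)):
    d=C[(i+1)%4]-C[i]; print(np.arctan2(d[1],d[0])-off,np.linalg.norm(d))
m=sum(C)/4; print('centre',m)
a,b=ray(c,(318.5,162),.099),ray(c,(319,181),.099); print('line',np.arctan2(*(a-b)[1::-1]),a,b)
im=c['img'][120:240,260:380]; cv2.imwrite('pics/w5.png',cv2.resize(im,None,fx=5,fy=5,interpolation=2))
E
```

```text
0.042046873435889386 0.15920640544554807
-6.252960153782242 0.21205294589129664
-6.246197722675542 0.1594631110364906
0.028974573942475823 0.21124941145064577
centre [ 0.58993533 -0.20803991  0.066     ]
line 1.1002854301584037 [ 0.56834996 -0.1424806   0.099     ] [ 0.55877722 -0.16130202  0.099     ]
```

View pics/w5.png

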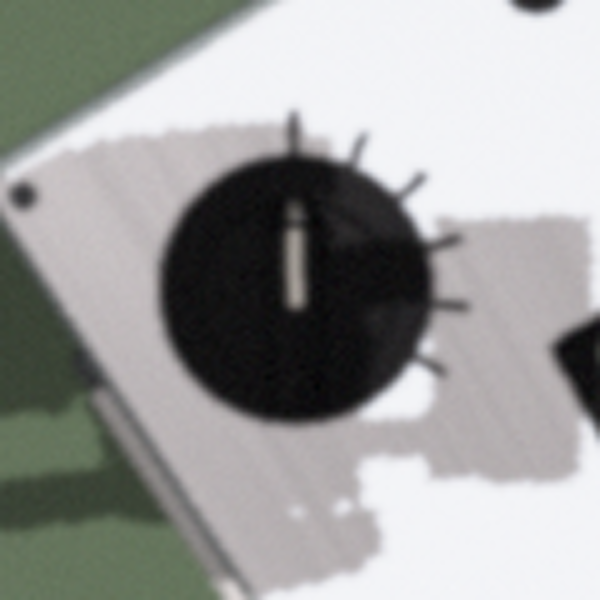

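The longest tick sits above the knob at crop (293,130) and the line points at it, so the knob is at rest. The skirt centre is at crop (297,288).

```bash
python3 - <<'E'
from h import *
c=snap('wrist')
print(ray(c,(319.4,177.6),.074)); go([.5583,-.1665,.13],1.082)
E
```

```text
[ 0.55847344 -0.16273722  0.074     ]
pos [ 0.5554 -0.1703  0.2   ] rot [ 3.142 -0.     1.075] shift mm [ 4.8  0.8 70. ] turn [ 0.     -0.     -0.0068]
```

Call:
carry_out:
  commands:
    - [0.5,[5,0,20],[0,0,-0.007]]
    - [0.5,[0,0,30],[0,0,0]]
    - [0.5,[0,0,20],[0,0,0]]
    - [0.5,[0,0,0],[0,0,0]]
    - [0.5,[0,0,0],[0,0,0]]

```text
time_s: 14.05
ee_pos: [0.5582, -0.1661, 0.1309]
eef_rot: [3.14, -0.0, 1.083]
force: [-0.3, 0.2, 0.3]
grip_width: 0.0485
grip_force: 0.0
```

```bash
python3 - <<'E'
from h import *
c=snap('wrist','w6.png')
for t in ('test_box','selector_knob','selector_grip'):
    print(t,[(round(r['score'],2),np.round(r['at'],4).tolist()) for r in ctrl.place_of(t,'wrist')[:2]])
p=ctrl.get_obs()['ee_pos'];print(p,proj(c,[[p[0],p[1],.099],[p[0],p[1],.075]]))
E
```

```text
test_box []
selector_knob [(0.94, [0.5601, -0.166, 0.0662])]
selector_grip [(0.58, [0.5599, -0.1655, 0.0921])]
[ 0.55806272 -0.16605422  0.1306448 ] [[320.26460843 208.95579283]
 [320.16002659 201.08545258]]
```

View pics/w6.png

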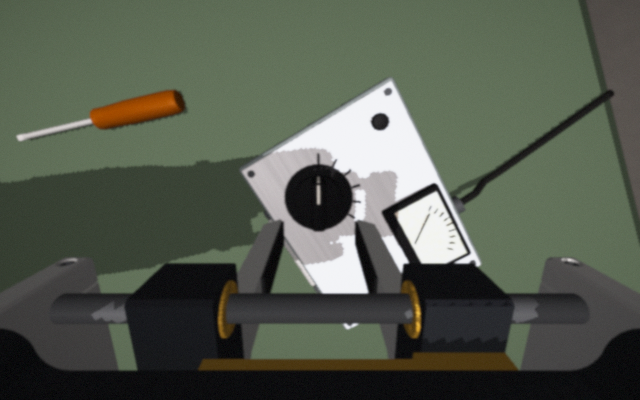

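Knob skirt centre is at (319,198) and the TCP projects to (320,201), so I'll shift about 1.5 mm along tool x, descend and close.

Call:
carry_out:
  commands:
    - [0.5,[1.5,0,20],[0,0,0]]
    - [0.5,[0,0,20],[0,0,0]]
    - [0.5,[0,0,10],[0,0,0]]
    - [0.5,[0,0,0],[0,0,0]]

```text
time_s: 14.75
ee_pos: [0.5584, -0.1646, 0.0798]
eef_rot: [-3.141, 0.0, 1.084]
force: [0.5, 0.3, 1.3]
grip_width: 0.047
grip_force: 0.0
```

Call:
carry_out:
  commands:
    - [1,[0,0,0],[0,0,0]]
    - [1,[0,0,0],[0,0,0]]
    - [1,[0,0,0],[0,0,0]]
    - [1,[0,0,0],[0,0,0]]
    - [1,[0,0,0],[0,0,0]]
    - [1,[0,0,0],[0,0,0]]
    - [1,[0,0,0],[0,0,0]]
  squeeze: 10

```text
time_s: 15.62
ee_pos: [0.5585, -0.1646, 0.0798]
eef_rot: [-3.142, 0.0, 1.084]
force: [-1.1, -1.4, 0.2]
grip_width: 0.0
grip_force: 0.0
```

```bash
python3 - <<'E'
from h import *
o=ctrl.get_obs();print({k:np.round(v,4).tolist() for k,v in o.items()})
c=snap('wrist')
s=snap('side'); 
for n in('wrist','side'): print([(round(r['score'],2),np.round(r['at'],4).tolist()) for r in ctrl.place_of('selector_grip',n)[:2]])
p=proj(s,[[.558,-.165,.1]])[0].astype(int); print(p)
a=cv2.resize(c['img'][130:330,200:440],(480,400)); b=cv2.resize(s['img'][p[1]-50:p[1]+50,max(p[0]-40,0):p[0]+40],(320,400),interpolation=2)
cv2.imwrite('pics/w7.png',np.hstack([a,b]))
E
```

```text
{'time_s': 15.625, 'qpos': [-0.3496, 0.4716, 1.5352, -0.0, 1.1349, 0.1374], 'joint_vel': [-0.0001, 0.0006, -0.0008, -0.0019, 0.0016, -0.0005], 'tau': [0.0016, -59.8706, -32.3839, 0.0688, 0.0065, -0.0], 'ee_pos': [0.5585, -0.1646, 0.0798], 'eef_rot': [-3.1416, 0.0, 1.0838], 'force': [-1.1245, -1.4352, 0.2202], 'moment': [-0.0433, -0.0079, -0.0159], 'grip_force': 0.0, 'grip_width': 0.0}
[(0.82, [0.5586, -0.1662, 0.091]), (0.6, [0.3776, 0.0141, -0.0019])]
[(0.52, [0.56, -0.1673, 0.1016])]
[379 166]
```

View pics/w7.png

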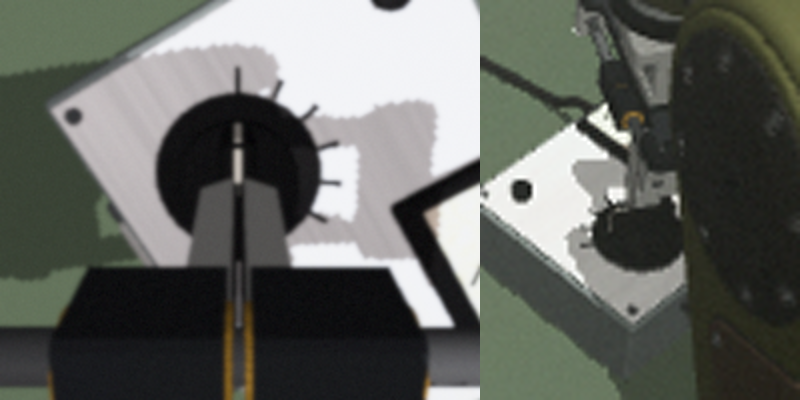

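```bash
python3 - <<'E'
from h import *
c=snap('wrist'); o=ctrl.get_obs(); p=o['ee_pos']; print(c['camera_matrix'][0],c['k1'])
M=cv2.Rodrigues(np.array(c['rvec'],float))[0]; cam=-M.T@np.array(c['tvec'],float).ravel(); print('cam',cam)
t=np.array([np.cos(1.083),np.sin(1.083),0])
K=np.array([.5585,-.166,0])
for z in(.067,.075,.085,.099):
  print(z,np.round(proj(c,[K+d*t/1e3+[0,0,z] for d in(-24,0,23,24)]),1).tolist())
g=cv2.cvtColor(c['img'],6)
print('col319',[(v,int(g[v,319])) for v in range(165,250,2)])
print('row192',g[192,270:370:2].tolist()); print('row228',g[228,280:360:1].tolist())
E
```

```text
[280.07114156   0.         318.94767319] 0.0024506188788223555
cam [ 0.59363942 -0.09608604  0.28104087]
0.067 [[321.3, 244.9], [321.4, 217.7], [321.5, 190.3], [321.5, 189.0]]
0.075 [[321.3, 249.3], [321.4, 221.3], [321.6, 192.9], [321.6, 191.6]]
0.085 [[321.4, 255.1], [321.5, 226.0], [321.7, 196.4], [321.7, 195.1]]
0.099 [[321.5, 264.3], [321.7, 233.5], [321.8, 202.0], [321.8, 200.6]]
col319 [(165, 86), (167, 82), (169, 77), (171, 77), (173, 75), (175, 59), (177, 26), (179, 19), (181, 19), (183, 15), (185, 17), (187, 16), (189, 16), (191, 52), (193, 93), (195, 95), (197, 97), (199, 114), (201, 83), (203, 52), (205, 165), (207, 189), (209, 188), (211, 188), (213, 188), (215, 188), (217, 185), (219, 183), (221, 123), (223, 51), (225, 42), (227, 35), (229, 12), (231, 9), (233, 10), (235, 14), (237, 17), (239, 11), (241, 12), (243, 15), (245, 15), (247, 12), (249, 10)]
row192 [184, 185, 192, 190, 186, 187, 188, 165, 84, 27, 17, 17, 16, 18, 17, 19, 19, 17, 16, 6, 14, 10, 13, 35, 82, 60, 10, 15, 9, 11, 11, 9, 13, 15, 19, 13, 14, 20, 17, 13, 29, 99, 176, 182, 175, 174, 177, 181, 181, 181]
row228 [79, 31, 16, 13, 21, 16, 13, 15, 13, 17, 12, 15, 15, 15, 18, 12, 16, 19, 27, 47, 68, 78, 85, 82, 84, 82, 81, 83, 83, 83, 81, 80, 84, 81, 81, 75, 56, 37, 24, 26, 24, 39, 60, 78, 81, 83, 85, 83, 82, 83, 82, 82, 84, 83, 83, 80, 84, 79, 64, 42, 22, 16, 16, 12, 14, 13, 13, 17, 16, 24, 28, 30, 26, 25, 28, 32, 43, 95, 173, 228]
```

Call:
carry_out:
  commands:
    - [0.7,[0,0,0],[0,0,0]]
    - [0.7,[0,0,0],[0,0,0]]
    - [0.7,[0,0,0],[0,0,0]]
    - [0.7,[0,0,0],[0,0,0]]

```text
time_s: 16.38
ee_pos: [0.5585, -0.1646, 0.0798]
eef_rot: [-3.142, -0.0, 1.084]
force: [0.3, 0.8, -0.2]
grip_width: 0.0283
grip_force: 0.0
```

```bash
python3 - <<'E'
from h import *
w=snap('wrist'); s=snap('side'); p=ctrl.get_obs()['ee_pos']
t=np.array([np.cos(1.083),np.sin(1.083),0]); n=np.array([t[1],-t[0],0]); K=np.array([.559,-.1655,0])
def crop(c,ctr,hw,hh,sc):
    x0,y0=int(ctr[0]-hw),int(ctr[1]-hh); im=c['img'][y0:y0+2*hh,x0:x0+2*hw]; im=cv2.convertScaleAbs(im,alpha=1.6,beta=25)
    im=cv2.resize(im,None,fx=sc,fy=sc,interpolation=cv2.INTER_CUBIC)
    def f(P): return np.round((proj(c,P)-[x0,y0]+.5)*sc).astype(int)
    bar=[K+a*23e-3*t+b*6.5e-3*n+[0,0,.099] for a,b in((1,1),(1,-1),(-1,-1),(-1,1))]
    cv2.polylines(im,[f(bar)],True,(0,255,255),1)
    sk=[K+.024*(np.cos(a)*t+np.sin(a)*n)+[0,0,.075] for a in np.linspace(0,6.28,40)]
    cv2.polylines(im,[f(sk)],True,(255,255,0),1)
    for q in f([p]): cv2.drawMarker(im,tuple(int(v) for v in q),(0,0,255),0,14,1)
    tips=[p+a*8e-3*t+b*.014*n for b in(1,-1) for a in(1,-1)]
    for q in f(tips): cv2.circle(im,tuple(int(v) for v in q),3,(255,0,255),1)
    return im
a=crop(w,(320,215),66,75,4)[:,:]; b=crop(s,(379,165),34,75,4)
b=crop(s,(379,165),33,50,6)
cv2.imwrite('pics/w8.png',np.hstack([a[:600,:400],b[:600,:396]])); a=a
print(np.hstack([a[:600,:400],b]).shape)
E
```

```text
(600, 796, 3)
```

View pics/w8.png

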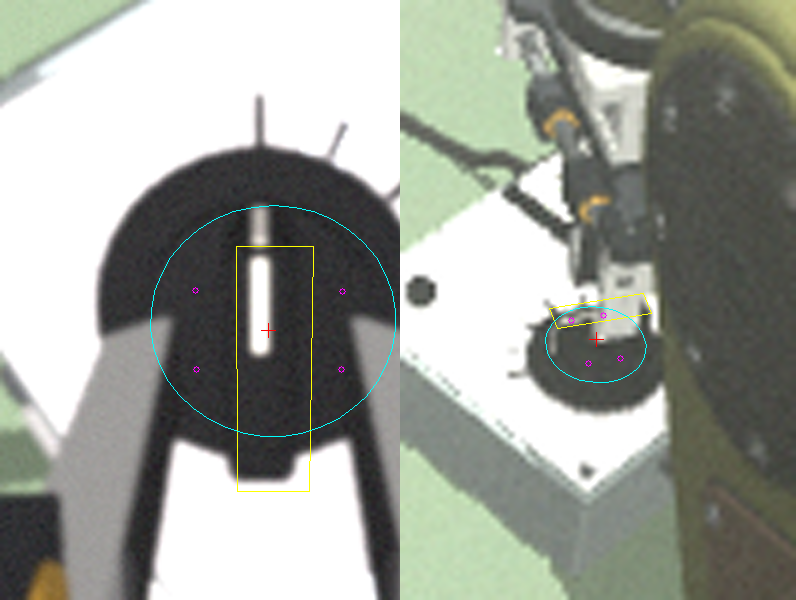

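The wrist half of the picture shows the bar at crop x 237–290, y 248–480, matching the yellow prediction. The fingertips look about 20 mm higher than the TCP predicts: they are 185 px apart instead of 147, and higher in the side view too. The fingers therefore closed just above the bar, so I'll lower about 17 mm while watching the force.

Call:
carry_out:
  commands:
    - [0.7,[0,0,5],[0,0,0]]
    - [0.7,[0,0,5],[0,0,0]]
    - [0.7,[0,0,0],[0,0,0]]

```text
time_s: 16.85
ee_pos: [0.5582, -0.1645, 0.0692]
eef_rot: [-3.141, 0.0, 1.084]
force: [-0.6, -0.3, 1.1]
grip_width: 0.0284
grip_force: 0.0
```

Call:
carry_out:
  commands:
    - [0.7,[0,0,3],[0,0,0]]
    - [0.7,[0,0,3],[0,0,0]]
    - [0.7,[0,0,0],[0,0,0]]

```text
time_s: 17.23
ee_pos: [0.5583, -0.1646, 0.0636]
eef_rot: [-3.141, 0.0, 1.084]
force: [0.1, 0.7, 0.4]
grip_width: 0.0282
grip_force: 0.0
```

Call:
carry_out:
  commands:
    - [1,[0,0,0],[0,0,0]]
    - [1,[0,0,0],[0,0,0]]
    - [1,[0,0,0],[0,0,0]]
    - [1,[0,0,0],[0,0,0]]
    - [1,[0,0,0],[0,0,0]]
  squeeze: 10

```text
time_s: 17.85
ee_pos: [0.5584, -0.1645, 0.0639]
eef_rot: [-3.141, -0.0, 1.084]
force: [-2.4, 1.5, 3.5]
grip_width: 0.0133
grip_force: 10.0
```

Call:
carry_out:
  commands:
    - [1,[0,-0.7,0],[0,0,0]]
    - [1,[0,0,0],[0,0,0]]
    - [1,[0,0,0],[0,0,0]]
  squeeze: 40

```text
time_s: 18.23
ee_pos: [0.5583, -0.1645, 0.064]
eef_rot: [3.14, -0.0, 1.084]
force: [4.1, -2.3, -0.8]
grip_width: 0.0126
grip_force: 40.0
```

```bash
python3 - <<'E'
from h import *
print({k:np.round(v,3).tolist() for k,v in ctrl.get_obs().items() if k in('force','moment','ee_pos','eef_rot','grip_width','qpos')})
E
```

```text
{'qpos': [-0.349, 0.49, 1.549, -0.0, 1.102, 0.138], 'ee_pos': [0.558, -0.165, 0.064], 'eef_rot': [3.14, -0.0, 1.084], 'force': [4.124, -2.32, -0.751], 'moment': [-0.443, -0.913, 0.062], 'grip_width': 0.013}
```

Call:
carry_out:
  commands:
    - [1,[0,0,0],[0,0,0.05]]
    - [1,[0,0,0],[0,0,0.1]]
    - [1,[0,0,0],[0,0,0.1]]
    - [1,[0,0,0],[0,0,0.05]]
    - [1,[0,0,0],[0,0,0]]

```text
time_s: 18.85
ee_pos: [0.5587, -0.1648, 0.064]
eef_rot: [3.139, -0.001, 0.783]
force: [7.8, -4.6, -3.3]
grip_width: 0.0126
grip_force: 40.0
```

```bash
python3 - <<'E'
from h import *
print({k:np.round(v,3).tolist() for k,v in ctrl.get_obs().items() if k in('force','moment','ee_pos','eef_rot','grip_width')})
E
```

```text
{'ee_pos': [0.559, -0.165, 0.064], 'eef_rot': [3.139, -0.001, 0.783], 'force': [7.818, -4.624, -3.266], 'moment': [-0.931, -1.515, 0.039], 'grip_width': 0.013}
```

Call:
carry_out:
  commands:
    - [1,[0,0,0],[0,0,0.1]]
    - [1,[0,0,0],[0,0,0.1]]
    - [1,[0,0,0],[0,0,0.1]]
    - [1,[0,0,0],[0,0,0.1]]
    - [1,[0,0,0],[0,0,0.1]]
    - [1,[0,0,0],[0,0,0.1]]
    - [1,[0,0,0],[0,0,0.1]]
    - [1,[0,0,0],[0,0,0.1]]
    - [1,[0,0,0],[0,0,0.05]]
    - [1,[0,0,0],[0,0,0]]

```text
time_s: 20.1
ee_pos: [0.5592, -0.1662, 0.0641]
eef_rot: [3.139, -0.004, -0.067]
force: [11.6, -13.1, -8.3]
grip_width: 0.0127
grip_force: 40.0
```

```bash
cat > ang.py <<'E'
from h import *
print({k:np.round(v,3).tolist() for k,v in ctrl.get_obs().items() if k in('force','moment','ee_pos','eef_rot','grip_width')})
c=snap('wrist'); g=cv2.cvtColor(c['img'],6)[150:235,280:360]
m=(g>140).astype(np.uint8); n,l,s,ce=cv2.connectedComponentsWithStats(m)
yaw=ctrl.get_obs()['eef_rot'][2]
for i in range(1,n):
    if 20<s[i][4]<400:
        q=np.argwhere(l==i)[:,::-1].astype(np.float32)+[280,150]
        vx,vy,x,y=cv2.fitLine(q.astype(np.float32),cv2.DIST_L2,0,.01,.01).ravel()
        if vy>0: vx,vy=-vx,-vy
        a,b=ray(c,(x,y),.099),ray(c,(x+8*vx,y+8*vy),.099); d=b-a
        th=np.arctan2(d[1],d[0]); print(s[i],ce[i]+[280,150],'line world',round(th,3),'tool yaw',round(yaw,3),'turned',round(1.082-th,3))
E
python3 ang.py
```

```text
{'ee_pos': [0.559, -0.166, 0.064], 'eef_rot': [3.139, -0.004, -0.067], 'force': [11.608, -13.103, -8.316], 'moment': [-2.601, -2.221, 0.089], 'grip_width': 0.013}
[ 0 37  5 13 39] [281.41025641 192.82051282] line world -0.13 tool yaw -0.067 turned 1.212
[38 62  3 23 65] [319.06153846 222.70769231] line world -0.059 tool yaw -0.067 turned 1.141
```

Call:
carry_out:
  commands:
    - [1,[0.5,0.5,0],[0,0,0.04]]
    - [1,[0.5,0.5,0],[0,0,0.04]]
    - [1,[0,0,0],[0,0,0.04]]
    - [1,[0,0,0],[0,0,0.03]]
    - [1,[0,0,0],[0,0,0]]
    - [1,[0,0,0],[0,0,0]]

```text
time_s: 20.9
ee_pos: [0.5592, -0.1666, 0.064]
eef_rot: [3.14, -0.002, -0.216]
force: [4.8, -7.6, -2.9]
grip_width: 0.0126
grip_force: 40.0
```

```bash
python3 ang.py; python3 - <<'E'
from h import *
for n in('wrist','top'):
  snap(n)
  for t in ('carrier_handle','test_station','selector_grip'):
    print(n,t,[(round(r['score'],2),np.round(r['at'],4).tolist()) for r in ctrl.place_of(t,n)[:1]])
E
```

```text
{'ee_pos': [0.559, -0.167, 0.064], 'eef_rot': [3.14, -0.002, -0.216], 'force': [4.784, -7.575, -2.95], 'moment': [-1.593, -0.93, 0.076], 'grip_width': 0.013}
[76 39  4 12 27] [358.07407407 194.55555556] line world -0.197 tool yaw -0.216 turned 1.279
[38 63  3 22 66] [319.  223.5] line world -0.216 tool yaw -0.216 turned 1.298
wrist carrier_handle []
wrist test_station []
wrist selector_grip [(0.76, [0.559, -0.1655, 0.092])]
top carrier_handle [(0.95, [0.5608, 0.2318, 0.0879])]
top test_station [(0.8, [0.5598, 0.2297, 0.0896])]
top selector_grip [(0.56, [0.5579, 0.2255, 0.0899])]
```

```bash
python3 -c "
from station import ctrl
print(ctrl.hand_in())"
```

```text
the job is handed in; nothing more can be done
None
```

The carrier is home at the test station and the selector is held about 1.30 rad clockwise, just past the third stop (1.257) and well short of the fourth; the gripper was still on the knob when I handed in, and no verdict came back.

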